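Serve the boiled egg with the tongs

ROBOT

A 7-joint arm with a two-finger parallel gripper is mounted at the origin on the work surface. World frame = base frame: x ahead of the robot, y to its left, z up, the work surface at z = 0. Lengths are in m, angles in rad, forces in N, time in s.
With the tool pointing down it reaches from about 0.4 to 0.85 m from the base axis. Payload 10.4 kg.
Tool frame: the origin (TCP) lies between the finger pads; the fingertips stand 8 mm ahead of it and the grasp point (between the pads) lies 11 mm behind it; z points along the fingers, y is the direction in which the jaws open and shut (so a half turn about z gives the same grasp; the last joint's range is limited). The gripper opens to 85 mm and grips with 20 to 120 N. Pads are 22 mm wide; open, the fingers measure 114 mm over their backs; the gripper's body (76 mm by 85 mm) begins 54 mm behind the grasp point. The pads swing forward as they close: fully open they stand 13 mm farther back than shut.
Start: joints at [1.17, 0.332, -0.065, 1.46, 0.022, 1.35, -0.088], TCP at [0.231, -0.581, 0.239] pointing down, gripper open.
Joint ranges: [-2.6, 2.6], [-0.5, 2.12], [-1.47, 1.34], [0.16, 2.42], [-1.27, 4.41], [0.06, 2.06], [-2.6, 2.6]. Speed limits (rad/s): [2.22, 2.22, 2.79, 2.79, 3.14, 3.14, 3.14].

INTERFACE

Orientations are given as a unit quaternion [x, y, z, w].
In Python, from workcell import manip, camera, camera_params, trace, place_of gives the robot as it stands. The module is installed in compiled form; this text tells all that it offers.
- The arm moves only by the tool move_arm, never from a script. Its argument "steps" is a list of rows, each an object with "offset": the shift along the tool's x, y, z scaled (see below), a list of three; "delta_rot": the turn, a rotation vector about the tool's x, y, z scaled (see below), a list of three. In form: [{"offset": [dx, dy, dz], "delta_rot": [wx, wy, wz]}, ...]. A call has 1 to 20 rows; each row is the pose to reach, as a shift and turn from the pose commanded when the call began, along the tool's axes at that moment; what a row does not reach only later rows make up. The controller multiplies each number of a shift by 0.15 m and each number of a turn by 90 degrees. A row lasts 1/12 s, in which the tool goes at most 41.7 mm and 7.16 degrees, less where a joint would pass 70% of its speed; a pose out of reach is approached as far as the arm can. A call with a number of a shift or a turn outside -1 to 1 is refused whole. A call with a gripper value outside its range is refused whole. "hand" is the gripper's target within -1 to 1 (fully open at 1, half-way at 0, shut at -1), set as the call begins (left out, the last holds). The fingers move at their own pace and stop on an object; "squeeze" is the grip in N (left out, the last holds). Time passes only in rows, so rows that repeat a pose let the fingers close. It gives the time, the measured TCP pose, the force and the opening at its end, in the units of the state.
- manip.get_obs(): the state, without advancing time (a new reading comes with each control period).
- camera(name): name is "scene" or "top"; returns the picture (384x512x3 uint8, red, green, blue); there is no depth.
- camera_params(name): a dict with "fovy" (degrees; the focal length in pixels is half the picture's height over the tangent of half this angle, whatever the lens; pixels are square), "cx", "cy" (the principal point, pixels), "world_from_camera" (4x4, takes a point from camera to world coordinates). Camera axes: x right, y down, z forward; pixel columns grow to the right and rows downward; lengths in m; the calibration is good to about 2 mm. A picture is of the moment at which its call begins. camera_params takes no time and is no camera call.
- manip.hand_in(): hands the job in, once; it reports no verdict.
Trained networks look in the newest picture that a camera, given by its name, has taken for a name from the list of things; names that differ only in an ending like _2 or _b are one class to them, and where a whole thing is asked for, a point or a joint stands for the part that bears it (a point fixed in the world has none). Each returns a list of dicts, best first, with "p" (0 to 1); they miss things now and then, are a little off and sometimes report something else, mostly with a low value. They report only what shows in the picture. A call takes as long as a camera call. They do not tell look-alikes from the thing itself.
- trace(camera, label): "mask" (384x512 bool, what is visible of it) and "extent" ([left, top, right, bottom] in pixels, round what is visible of it).
- place_of(camera, label): "uv" ([column, row] in pixels: a listed point, or the origin of a listed thing).
The state is a dict: "clock": time; "joint_pos": joint angles; "joint_velocities": joint speeds; "tau": joint torques, N m; "position": TCP position; "ee_rot": TCP orientation; "ft_force": force on the tool from outside, world axes, zero at the start; "torque": the same for the moment, N m; "grip_width": opening from 0.0 (shut) to 1.0 (fully open).
Only numpy, scipy, OpenCV 4.12 (cv2) and the standard library are available. Lean on these libraries where they do the work, as an engineer would, in place of code of your own. Each camera call takes 0.05 s, during which the arm holds its last target.

TASK

On the guest-room desk, pick up the tongs, close their jaws gently around the waist of the boiled egg, lift it out of its cup and carry it over to the empty saucer. Finish while still holding: keep the egg still in the tongs above the middle of the saucer, the egg's waist at least 12 cm above the desk. The egg is fragile: squeeze it with no more than 20 N at each jaw, never touch it with the gripper itself or drop it, and leave the cups, the bun and the saucer where they stand.

Things in the scene. Friction and masses are not known exactly. Their poses are not given: they have to be found in the camera images.
- tongs: Sprung kitchen tongs, bare steel with black jaw tips, loose, lying on edge so that they open and close horizontally; 207 mm long, 22 mm high, 84 g, centre of mass 10 mm behind the origin. Origin: underside, midway between the grip flats; x to the jaws, y to the left arm, z up. Hinge end: an upright 22 mm post at x = -112 mm. Both arms swing together, mirrored.
- tongs_grip (a point): Where to grip: midway between the two grip flats, 11 mm above the tongs' underside. The flats are the arms' outer faces, 25 mm to either side along the tongs' x, 22 mm high; 64 mm apart outside when sprung open, 44 mm when closed on the egg, parallel within 3 degrees in between. Squeezed to 58 to 60 mm the tongs can be carried with the jaws still open.
- tongs_jaws (a point): Midway between the jaws at mid height: 75 mm ahead of the tongs' origin, 11 mm above their underside. Jaws: upright shallow V plates 22 mm high, 56 to 95 mm ahead of the origin, 77 mm apart (bottom of the V) and 86 mm wide outside when open; they close 1.7 mm per mm of the flats. To take the egg bring this point to its waist.
- tongs_left: Left (+y) arm of the tongs with its jaw; origin at its hinge, 110 mm behind the tongs' origin. The spring pushes back with 7 N per flat when open, 8.5 N when on the egg; the rest of the grip reaches each jaw times 0.6 (a 20 N grip puts about 7 N on the egg).
- tongs_right: Right (-y) arm of the tongs with its jaw; origin at its hinge, as for the left arm.
- egg: Boiled brown egg, 57 mm tall, 44 mm across at the waist, about 58 g, loose, standing blunt end down in its cup. Origin: the lowest point of the egg; z to the pointed end.
- egg_waist (a point): Centre of the egg at its widest height, 25 mm above its lowest point. In the cup it lies about 18 mm above the cup's rim, about 71 mm above the desk; the egg's top is 32 mm higher.
- egg_cup: White ceramic egg cup that holds the egg, loose, 40 mm high, 42 mm across at the foot and 37 mm at the rim, 110 g, standing on the board; origin at the centre of its underside.
- empty_cup: Bystander: the same egg cup, empty, on the board.
- bun: Bystander: small flat round bun, 54 mm across, 30 mm high, on the board; origin at the centre of its underside.
- board: Wooden breakfast board, fixed, 110 (x) by 260 (y) by 12 mm high; the two cups and the bun stand in a row along its y, 85 mm apart, in any order. Origin at the centre of its underside.
- saucer: Empty round blue-glazed saucer, 130 mm across, 16 mm high, loose, on the desk on the other side of the board from the tongs; origin at the centre of its underside.
Things that resemble listed ones, but are neither listed nor needed, are in the scene too. What is shaped like the saucer but brown, red or yellow is not meant.

How it is judged:
On the way, in this order (a step that is already met when the one before it is completed fails the run):
1. the tongs are gripped and lifted off the desk (height (world z) of tongs above 0.03 m and contact force between the fingers and tongs above 1 N), for 0.2 s.
2. the egg is lifted out of its cup between the two jaws (contact force between each of tongs_left, tongs_right and egg above 0.3 N and height (world z) of egg_waist above 0.09 m and contact force between egg and egg_cup below 0.01 N), for 0.2 s.
At the end, for the whole second after the job is handed in: Fingers hold the tongs; both jaws press the egg (over 0.3 N) within 20 mm of the jaw point; its waist is over 115 mm above the desk, within 40 mm of the saucer's centre in plan, under 30 mm/s; nothing else carries it; cups, bun and saucer upright within 30 mm of their starts (contact force between each of tongs_left, tongs_right and egg above 0.3 N and contact force between the fingers and tongs above 1 N and height (world z) of egg_waist above 0.115 m and height (world z) of tongs above 0.06 m and horizontal distance between egg_waist and saucer below 0.04 m and linear speed of egg below 0.03 m/s and distance between egg_waist and tongs_jaws below 0.02 m and contact force between egg and the arm below 0.01 N and contact force between egg and the fingers below 0.01 N and contact force between each of egg, tongs and saucer below 0.01 N and contact force between egg and egg_cup below 0.01 N and contact force between each of egg, tongs and board below 0.01 N and not (distance of egg_cup from where it was at the start of the episode above 0.03 m or angle between egg_cup's own z axis and vertical above 0.3 rad) and not (distance of empty_cup from where it was at the start of the episode above 0.03 m or angle between empty_cup's own z axis and vertical above 0.3 rad) and not (distance of bun from where it was at the start of the episode above 0.03 m or angle between bun's own z axis and vertical above 0.3 rad) and not (distance of saucer from where it was at the start of the episode above 0.03 m or angle between saucer's own z axis and vertical above 0.3 rad)); the arm keeps its last pose, push and grip.
It fails at once if a jaw squeezes the egg with more than 20 N (contact force between any of tongs_left, tongs_right and egg above 20 N).
It fails at once if the robot touches the egg itself (contact force between any of the arm, the fingers and egg above 0.3 N).
It fails at once if the egg is dropped (height (world z) of egg_waist below 0.055 m).
It fails at once if a cup, the bun or the saucer is shifted by more than 30 mm or tipped over ((distance of egg_cup from where it was at the start of the episode above 0.03 m or angle between egg_cup's own z axis and vertical above 0.5 rad) or (distance of empty_cup from where it was at the start of the episode above 0.03 m or angle between empty_cup's own z axis and vertical above 0.5 rad) or (distance of bun from where it was at the start of the episode above 0.03 m or angle between bun's own z axis and vertical above 0.5 rad) or (distance of saucer from where it was at the start of the episode above 0.03 m or angle between saucer's own z axis and vertical above 0.5 rad)).
It also fails if it takes over 58 s, if anything falls off the work surface, if the arm or the gripper's body presses on something with over 40 N, if the wrist force passes 120 N, or if a joint passes its speed limit or range.

## Working session

There is one attempt and no reset: what is moved stays moved. The work goes in short steps, Python scripts to look and compute and a tool call to move; the robot and the scene stay as the last step left them, time stands still between calls to the robot, and variables do not carry over. Pictures are saved under pics/ and viewed, and the job is handed in when it is done.

Besides the shell and the picture viewer there is one more tool, called after "Call:" by a JSON object that holds its "fn" and its "kwargs". move_arm: Moves the arm, as the interface text tells. Its arguments: {"type":"object","properties":{"steps":{"type":"array"},"hand":{"type":"number"},"squeeze":{"type":"number"}},"required":["steps"]}

```bash
mkdir -p pics; cat > h.py <<'E'
import numpy as np, cv2
from workcell import manip, camera, camera_params, trace, place_of
def save(n,f,im=None):
    im=camera(n) if im is None else im
    cv2.imwrite('pics/'+f,cv2.cvtColor(im,cv2.COLOR_RGB2BGR)); return im
def ray(n,uv):
    p=camera_params(n); f=192/np.tan(np.radians(p['fovy'])/2)
    T=np.array(p['world_from_camera']); d=np.array([(uv[0]-p['cx'])/f,(uv[1]-p['cy'])/f,1])
    return T[:3,3],T[:3,:3]@d
def at_z(n,uv,z):
    o,d=ray(n,uv); return o+d*(z-o[2])/d[2]
def proj(n,X):
    p=camera_params(n); f=192/np.tan(np.radians(p['fovy'])/2)
    T=np.linalg.inv(np.array(p['world_from_camera'])); c=T[:3,:3]@np.array(X)+T[:3,3]
    return np.array([p['cx']+f*c[0]/c[2],p['cy']+f*c[1]/c[2]])
E
python3 - <<'E'
from h import *
np.set_printoptions(precision=4,suppress=True)
o=manip.get_obs(); print(o)
for n in('scene','top'):
    save(n,n+'0.png'); print(n,camera_params(n))
    hs={'tongs':0,'tongs_grip':.011,'tongs_jaws':.011,'tongs_left':0,'tongs_right':0,'egg':.046,'egg_waist':.071,'egg_cup':.012,'empty_cup':.012,'bun':.012,'saucer':0,'board':0}
    for k,z in hs.items():
        for r in place_of(n,k)[:3]:
            print(n,k,round(r['p'],2),np.array(r['uv']),at_z(n,r['uv'],z))
E
```

```text
{'clock': 0.0, 'joint_pos': array([ 1.1704,  0.3329, -0.0647,  1.461 ,  0.0216,  1.3499, -0.0885]), 'joint_velocities': array([-0.0003,  0.0004, -0.0016,  0.0018, -0.0007,  0.0002, -0.0007]), 'tau': array([ -0.0002, -62.5443,   0.0494, -39.1606,   0.0163,   0.0101,
         0.    ]), 'position': array([ 0.2304, -0.5806,  0.2385]), 'ee_rot': array([ 0.9822,  0.1878, -0.0002, -0.0007]), 'ft_force': array([-0.2656, -0.1146,  0.4348]), 'torque': array([-0.0632, -0.0101, -0.0011]), 'grip_width': 0.9984690908309224}
scene {'fovy': 42.522187311492274, 'cx': 256.6820390676517, 'cy': 192.86518784424126, 'world_from_camera': array([[-0.1956,  0.5618, -0.8038,  1.518 ],
       [ 0.9807,  0.107 , -0.1638,  0.1016],
       [-0.006 , -0.8203, -0.5719,  0.8419],
       [ 0.    ,  0.    ,  0.    ,  1.    ]])}
scene tongs 0.73 [410.6 258.9] [0.5455 0.2942 0.    ]
scene tongs_grip 0.7 [408.6 258.4] [0.5573 0.287  0.011 ]
scene tongs_jaws 0.86 [402.6 282.1] [0.6434 0.2691 0.011 ]
scene tongs_left 0.66 [422.8 237.5] [0.4544 0.3302 0.    ]
scene tongs_right 0.77 [416.5 231.6] [0.4324 0.3156 0.    ]
scene
[... 1179 characters left out ...]
p tongs_left 0.32 [109.1 159.5] [0.5581 0.2872 0.    ]
top tongs_right 0.47 [ 97.8 197.7] [0.448  0.3193 0.    ]
top egg 0.59 [198.5 134.4] [0.615  0.0232 0.046 ]
top egg 0.51 [197.2 138.1] [0.6045 0.027  0.046 ]
top egg_waist 0.67 [197.4 134.6] [0.6088 0.0237 0.071 ]
top egg_cup 0.56 [199.3 140.8] [0.6039 0.0246 0.012 ]
top empty_cup 0.66 [227.6 137.6] [ 0.6112 -0.057   0.012 ]
top bun 0.78 [170.5 139. ] [0.6112 0.1073 0.012 ]
top saucer 0.87 [312.3 185.8] [ 0.467  -0.2969  0.    ]
top saucer 0.85 [383.2 196.7] [ 0.4305 -0.4989  0.    ]
top saucer 0.85 [287.7 258. ] [ 0.263  -0.2196  0.    ]
top board 0.73 [201.  136.4] [0.6193 0.0207 0.    ]
top board 0.66 [195.4 138. ] [0.615 0.037 0.   ]
```

```bash
python3 -c "
import cv2
for n in('scene','top'):
    a=cv2.imread(f'pics/{n}0.png'); cv2.imwrite(f'pics/{n}0b.png',cv2.resize(a,(800,600),interpolation=cv2.INTER_CUBIC))
a=cv2.imread('pics/scene0.png')[180:310,240:440]; cv2.imwrite('pics/scene0c.png',cv2.resize(a,None,fx=4,fy=4,interpolation=cv2.INTER_CUBIC))
a=cv2.imread('pics/top0.png')[80:220,60:260]; cv2.imwrite('pics/top0c.png',cv2.resize(a,None,fx=4,fy=4,interpolation=cv2.INTER_CUBIC))
"
```

```text
(no output)
```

View pics/scene0b.png

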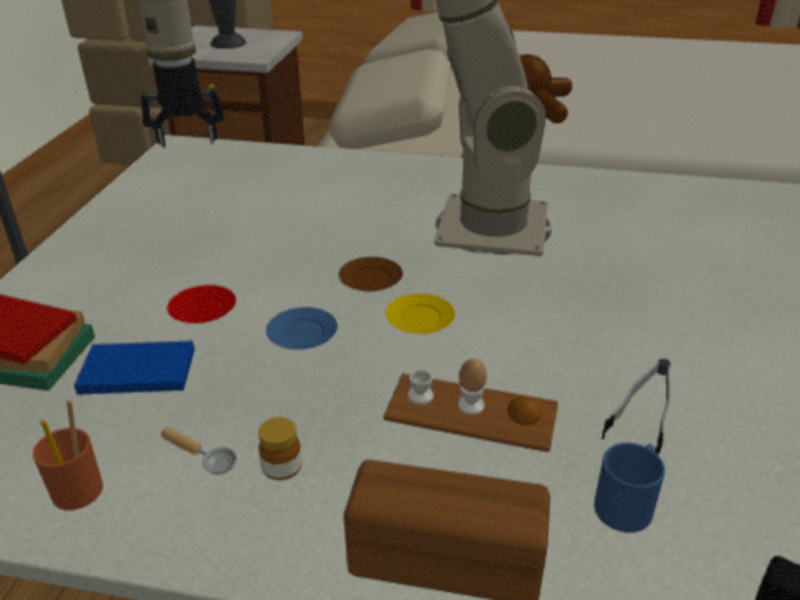

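View pics/top0b.png

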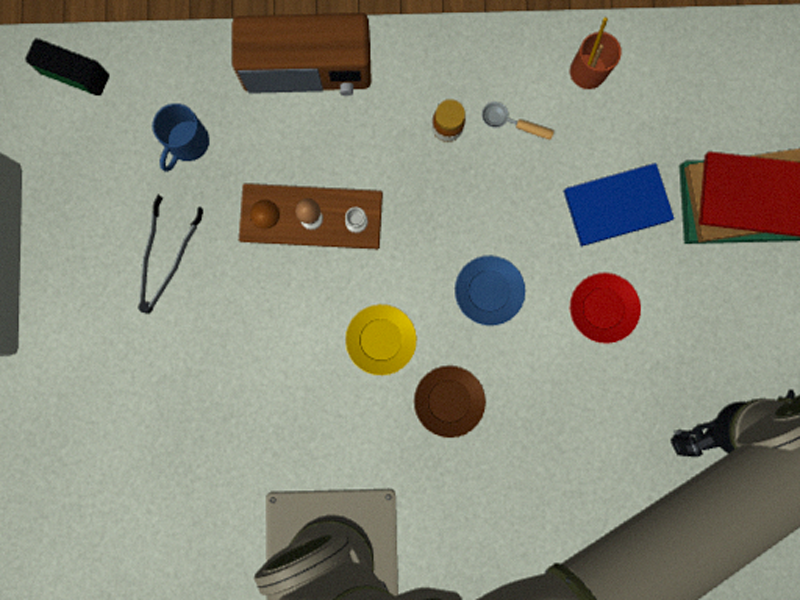

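View pics/scene0c.png

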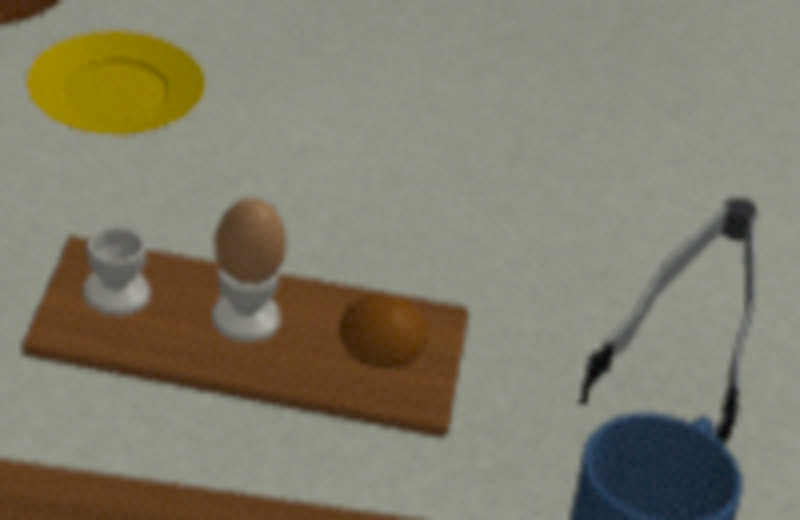

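View pics/top0c.png

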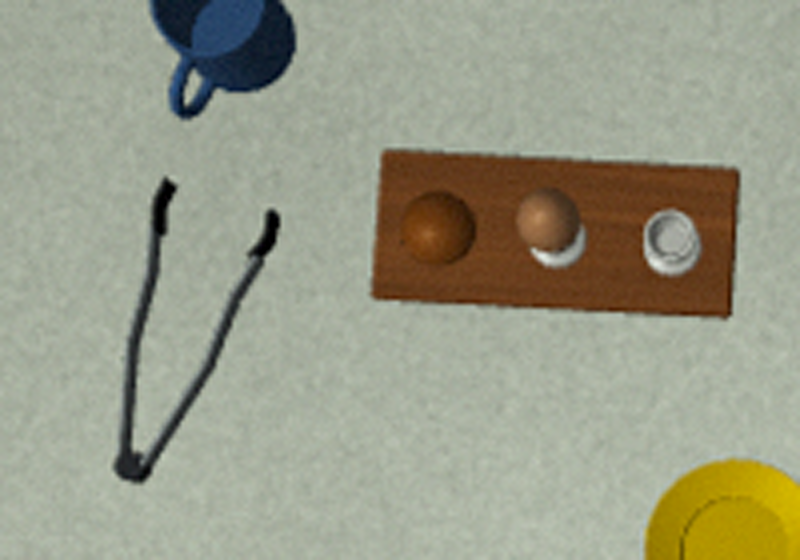

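The top view shows the blue saucer at about (312,186), with yellow, brown and red decoys near it. From left to right, the board holds the bun, the egg at about (197,135) and the empty cup. The tongs have their hinge at (93,196) and jaw tips at (101,126) and (128,133), just short of the blue mug's handle. Next I'll refine the tongs pose.

```bash
python3 - <<'E'
from h import *
np.set_printoptions(precision=4,suppress=True)
print('hinge top',at_z('top',(92.75,196.5),.022), 'scene hinge top', at_z('scene',(240+740/4,180+203/4),.022))
L=at_z('top',(60+167/4,80+183/4),.022);R=at_z('top',(60+272/4,80+212/4),.022)
print('tips',L,R,np.linalg.norm(L-R))
for n in('top','scene'):
  for k in('tongs','egg','bun','saucer','board','empty_cup','egg_cup'):
    for r in trace(n,k)[:2]:
        m=r['mask']; ys,xs=np.nonzero(m); print(n,k,round(r['p'],2),np.array(r['extent']),m.sum(),xs.mean(),ys.mean())
        if k=='board':
            print(cv2.boxPoints(cv2.minAreaRect(np.c_[xs,ys].astype(np.float32))))
            print([at_z(n,p,.012)[:2] for p in cv2.boxPoints(cv2.minAreaRect(np.c_[xs,ys].astype(np.float32)))])
        if k=='egg': print(at_z(n,(xs.mean(),ys.mean()),.0745))
        if k=='saucer': print(at_z(n,(xs.mean(),ys.mean()),.013))
# two-view triangulation helper for hinge / egg
def tri(u1,u2):
    A=[];b=[]
    for n,u in(('top',u1),('scene',u2)):
        o,d=ray(n,u);d=d/np.linalg.norm(d);P=np.eye(3)-np.outer(d,d);A.append(P);b.append(P@o)
    return np.linalg.lstsq(np.vstack(A),np.hstack(b),rcond=None)[0]
print('tri egg',tri((197.4,134.6),(306.3,242)),'tri grip',tri((109.1,160.2),(408.6,258.4)))
# overlay tongs hypotheses
E
```

```text
hinge top [0.4495 0.3268 0.022 ] scene hinge top [0.453  0.3319 0.022 ]
tips [0.6525 0.3023 0.022 ] [0.6295 0.2271 0.022 ] 0.07861716954323482
top tongs 0.66 [ 89.  125.4 129.4 199.8] 602 102.80897009966777 166.74252491694352
top egg 0.67 [191.9 127.2 205.3 143.9] 216 196.44907407407408 134.48611111111111
[0.6084 0.0259 0.0745]
top egg 0.38 [ 90.2 125.1 105.9 189.5] 240 94.67083333333333 159.17083333333332
[0.5467 0.3053 0.0745]
top bun 0.81 [160.7 129.8 179.6 145.4] 264 169.04545454545453 136.32954545454547
top saucer 0.94 [291.2 163.5 334.9 206.8] 1560 313.3076923076923 185.4653846153846
[ 0.4664 -0.2981  0.013 ]
top saucer 0.86 [366.7 173.8 408.5 221. ] 1649 387.09824135839904 196.25288053365676
[ 0.4303 -0.5064  0.013 ]
top board 0.88 [153.2 116.2 243.3 159.1] 2867 200.24555284269272 137.78200209277992
[[151.3849 154.2256]
 [153.9956 115.0664]
 [246.7168 121.2478]
 [244.1062 160.4071]]
[array([0.5682, 0.1626]), array([0.6827, 0.1544]), array([ 0.6578, -0.1131]), array([ 0.5436, -0.1029])]
top empty_cup 0.52 [221.7 126.4 239.9 149.1] 171 227.30409356725147 139.68421052631578
top e
[... 636 characters left out ...]
er 0.89 [245.2 186.3 288.7 210.3] 927 268.36245954692555 199.8166127292341
[ 0.3811 -0.0959  0.013 ]
scene board 0.59 [245.4 237.1 359.1 290.6] 2786 300.74228284278536 265.0678391959799
[[243.8265 269.0632]
 [250.3621 235.2959]
 [357.2919 255.992 ]
 [350.7563 289.7593]]
[array([ 0.672 , -0.1038]), array([ 0.5452, -0.1144]), array([0.5734, 0.1626]), array([0.6919, 0.1515])]
scene empty_cup 0.81 [264.6 237.  277.9 256.6] 272 268.4117647058824 246.94117647058823
scene empty_cup 0.55 [384.7 229.9 431.5 292.9] 554 412.97472924187724 253.60649819494586
scene egg_cup 0.79 [292.8 248.7 309.9 267.5] 220 301.3636363636364 256.5181818181818
tri egg [0.6092 0.0306 0.0661] tri grip [0.5546 0.2862 0.0083]
```

```bash
cat > ov.py <<'E'
from h import *
def overlay(n,img,x,y,yaw,z0,f,box,s=5,flat=64):
    c,si=np.cos(yaw),np.sin(yaw)
    j=43-(64-flat)*1.7/2; fl=flat/2
    a=cv2.resize(cv2.cvtColor(img,cv2.COLOR_RGB2BGR)[box[1]:box[3],box[0]:box[2]],None,fx=s,fy=s,interpolation=cv2.INTER_CUBIC)
    for z in(0,22):
        col=(0,255,0) if z else (0,0,255)
        for sg in(1,-1):
            pts=[(-112,0),(-25,sg*fl*.93),(25,sg*fl*1.03),(56,sg*j*.98),(95,sg*j)]
            q=[]
            for px,py in pts:
                u=proj(n,[x+(px*c-py*si)/1e3,y+(px*si+py*c)/1e3,z0+z/1e3]); q.append(((u+.5-np.array(box[:2]))*s).astype(int))
            for p in q: cv2.circle(a,tuple(int(v) for v in p),3,col,1)
    cv2.imwrite('pics/'+f,a)
E
python3 - <<'E'
from ov import *
t=cv2.cvtColor(cv2.imread('pics/top0.png'),cv2.COLOR_BGR2RGB); s=cv2.cvtColor(cv2.imread('pics/scene0.png'),cv2.COLOR_BGR2RGB)
P=(0.5555,0.292,np.radians(-17.7))
overlay('top',t,*P,0,'ov_t1.png',(70,110,150,210),6); overlay('scene',s,*P,0,'ov_s1.png',(370,220,450,300),6)
a=cv2.imread('pics/ov_t1.png');b=cv2.imread('pics/ov_s1.png');b=cv2.copyMakeBorder(b,0,a.shape[0]-b.shape[0],0,0,0);import numpy as np
b=b[:600,:480];a=a[:600,:480]
cv2.imwrite('pics/ov1.png',cv2.resize(np.hstack([a,b]),(800,500)))
E
```

```text
(no output)
```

View pics/ov1.png

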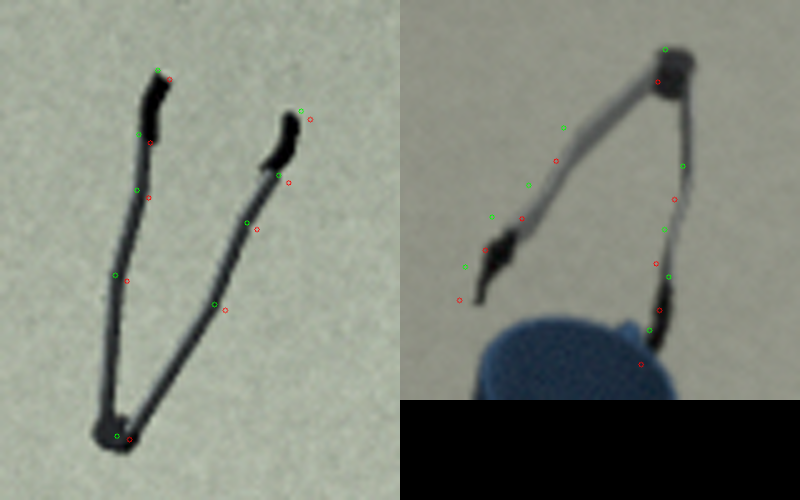

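```bash
cat > go.py <<'E'
import sys,numpy as np
from scipy.spatial.transform import Rotation as R
from workcell import manip
def down(yaw): # tool x at yaw, z down
    c,s=np.cos(yaw),np.sin(yaw); return R.from_matrix(np.array([[c,s,0],[s,-c,0],[0,0,-1]]))
def go(x,y,z,toolx_deg):
    o=manip.get_obs(); Rc=R.from_quat(o['ee_rot'])
    off=Rc.inv().apply(np.array([x,y,z])-o['position'])/.15
    rv=(Rc.inv()*down(np.radians(toolx_deg))).as_rotvec()/(np.pi/2)
    m=Rc.as_matrix()
    print('t',round(o['clock'],2),'pos',o['position'].round(4),'toolx',round(np.degrees(np.arctan2(m[1,0],m[0,0])),2),'tilt z',m[:,2].round(4),'F',o['ft_force'].round(2),'gw',round(o['grip_width'],4))
    print('q',o['joint_pos'].round(2)); print('offset',off.round(3),'rot',rv.round(3))
if __name__=='__main__': go(*map(float,sys.argv[1:5]))
E
python3 go.py 0.37 -0.49 0.24 62
```

```text
t 2.0 pos [ 0.2306 -0.5809  0.2394] toolx 21.65 tilt z [ 1.e-04 -1.e-04 -1.e+00] F [-0.18 -0.2  -0.16] gw 1.0038
q [ 1.17  0.33 -0.06  1.46  0.02  1.35 -0.09]
offset [ 1.088 -0.221 -0.004] rot [ 0.     0.    -0.448]
```

Call:
{"fn": "move_arm", "kwargs": {"steps": [{"offset": [0.25, -0.05, 0], "delta_rot": [0, 0, -0.075]}, {"offset": [0.5, -0.1, 0], "delta_rot": [0, 0, -0.15]}, {"offset": [0.75, -0.15, 0], "delta_rot": [0, 0, -0.225]}, {"offset": [1, -0.2, 0], "delta_rot": [0, 0, -0.3]}, {"offset": [1, -0.2, 0], "delta_rot": [0, 0, -0.37]}, {"offset": [1, -0.2, 0], "delta_rot": [0, 0, -0.44]}], "hand": 1, "squeeze": 20}}

```text
clock: 2.5
position: [0.3619, -0.4955, 0.2395]
ee_rot: [0.858, 0.514, 0.001, 0.0]
ft_force: [-0.6, -0.7, -0.4]
grip_width: 0.996
```

```bash
python3 go.py 0.50 -0.36 0.24 90
```

```text
t 2.5 pos [ 0.3619 -0.4955  0.2395] toolx 61.87 tilt z [ 1.1e-03  4.0e-04 -1.0e+00] F [-0.61 -0.66 -0.44] gw 0.9961
q [ 1.05  0.32 -0.24  1.48  0.07  1.35  0.32]
offset [ 1.231  0.386 -0.002] rot [ 0.001 -0.    -0.313]
```

Call:
{"fn": "move_arm", "kwargs": {"steps": [{"offset": [0.25, 0.1, 0], "delta_rot": [0, 0, -0.07]}, {"offset": [0.5, 0.2, 0], "delta_rot": [0, 0, -0.14]}, {"offset": [0.75, 0.3, 0], "delta_rot": [0, 0, -0.21]}, {"offset": [1, 0.4, 0], "delta_rot": [0, 0, -0.28]}, {"offset": [1, 0.4, 0], "delta_rot": [0, 0, -0.31]}]}}

```text
clock: 2.92
position: [0.4907, -0.3868, 0.2395]
ee_rot: [0.706, 0.708, 0.003, 0.0]
ft_force: [0.3, 2.5, -0.0]
grip_width: 1.0
```

```bash
python3 go.py 0.53 -0.235 0.24 115
```

```text
t 2.92 pos [ 0.4907 -0.3868  0.2395] toolx 90.16 tilt z [ 0.0037  0.0037 -1.    ] F [ 0.26  2.53 -0.03] gw 1.0003
q [ 0.89  0.36 -0.38  1.45  0.13  1.36  0.51]
offset [1.011 0.264 0.002] rot [ 0.003 -0.002 -0.276]
```

Call:
{"fn": "move_arm", "kwargs": {"steps": [{"offset": [0.25, 0.08, 0], "delta_rot": [0, 0, -0.07]}, {"offset": [0.5, 0.16, 0], "delta_rot": [0, 0, -0.14]}, {"offset": [0.75, 0.24, 0], "delta_rot": [0, 0, -0.21]}, {"offset": [1, 0.3, 0], "delta_rot": [0, 0, -0.28]}, {"offset": [1, 0.3, 0], "delta_rot": [0, 0, -0.28]}]}}

```text
clock: 3.33
position: [0.5338, -0.2363, 0.2401]
ee_rot: [0.535, 0.845, 0.002, 0.0]
ft_force: [0.0, 1.2, 1.2]
grip_width: 0.998
```

```bash
python3 go.py 0.55 -0.095 0.24 135
```

```text
t 3.33 pos [ 0.5338 -0.2363  0.2401] toolx 115.36 tilt z [ 0.0021  0.003  -1.    ] F [0.05 1.18 1.16] gw 0.9976
q [ 0.78  0.29 -0.53  1.55  0.14  1.34  0.68]
offset [0.805 0.501 0.004] rot [ 0.002 -0.001 -0.218]
```

Call:
{"fn": "move_arm", "kwargs": {"steps": [{"offset": [0.24, 0.15, 0], "delta_rot": [0, 0, -0.06]}, {"offset": [0.48, 0.3, 0], "delta_rot": [0, 0, -0.12]}, {"offset": [0.72, 0.44, 0], "delta_rot": [0, 0, -0.18]}, {"offset": [0.96, 0.58, 0], "delta_rot": [0, 0, -0.24]}, {"offset": [0.96, 0.58, 0], "delta_rot": [0, 0, -0.24]}]}}

```text
clock: 3.75
position: [0.5514, -0.0691, 0.2401]
ee_rot: [0.368, 0.93, 0.002, 0.0]
ft_force: [0.1, 1.4, 0.9]
grip_width: 1.001
```

```bash
python3 go.py 0.555 0.12 0.20 155
```

```text
t 3.75 pos [ 0.5514 -0.0691  0.2401] toolx 136.87 tilt z [ 0.0016  0.003  -1.    ] F [0.08 1.44 0.92] gw 1.0009
q [ 0.62  0.24 -0.67  1.62  0.15  1.33  0.75]
offset [0.844 0.936 0.271] rot [ 0.002 -0.    -0.201]
```

Call:
{"fn": "move_arm", "kwargs": {"steps": [{"offset": [0.19, 0.2, 0], "delta_rot": [0, 0, -0.05]}, {"offset": [0.38, 0.4, 0], "delta_rot": [0, 0, -0.1]}, {"offset": [0.55, 0.6, 0], "delta_rot": [0, 0, -0.14]}, {"offset": [0.72, 0.8, 0], "delta_rot": [0, 0, -0.18]}, {"offset": [0.84, 0.94, 0], "delta_rot": [0, 0, -0.2]}, {"offset": [0.84, 0.94, 0], "delta_rot": [0, 0, -0.2]}]}}

```text
clock: 4.25
position: [0.5573, 0.1173, 0.2398]
ee_rot: [0.221, 0.975, 0.002, -0.0]
ft_force: [-0.5, -0.3, 0.2]
grip_width: 0.998
```

```bash
python3 go.py 0.555 0.2945 0.14 162.3
```

```text
t 4.25 pos [0.5573 0.1173 0.2398] toolx 154.51 tilt z [ 5.0e-04  3.1e-03 -1.0e+00] F [-0.45 -0.32  0.22] gw 0.9984
q [ 0.38  0.31 -0.81  1.58  0.22  1.35  0.68]
offset [0.522 1.057 0.669] rot [ 0.002 -0.    -0.087]
```

Call:
{"fn": "move_arm", "kwargs": {"steps": [{"offset": [0.13, 0.25, 0.1], "delta_rot": [0, 0, -0.03]}, {"offset": [0.26, 0.5, 0.2], "delta_rot": [0, 0, -0.06]}, {"offset": [0.4, 0.75, 0.4], "delta_rot": [0, 0, -0.09]}, {"offset": [0.52, 1, 0.6], "delta_rot": [0, 0, -0.09]}, {"offset": [0.52, 1, 0.67], "delta_rot": [0, 0, -0.09]}, {"offset": [0.52, 1, 0.67], "delta_rot": [0, 0, -0.09]}], "hand": 0.7}}

```text
clock: 4.75
position: [0.5504, 0.2833, 0.1337]
ee_rot: [0.153, 0.988, -0.001, -0.003]
ft_force: [-1.5, -0.5, -0.8]
grip_width: 0.847
```

```bash
python3 go.py 0.555 0.2945 0.08 162.3; python3 - <<'E'
from h import *
for n,b in(('scene',(340,140,480,300)),('top',(50,90,190,230))):
    im=camera(n)[b[1]:b[3],b[0]:b[2]]; save(n,f'hov_{n}.png',cv2.resize(im,None,fx=3.7,fy=3.7,interpolation=cv2.INTER_CUBIC))
E
```

```text
t 4.75 pos [0.5504 0.2833 0.1337] toolx 162.36 tilt z [-0.0068  0.     -1.    ] F [-1.48 -0.53 -0.76] gw 0.8472
q [ 0.07  0.53 -0.82  1.57  0.4   1.23  0.44]
offset [-0.009  0.081  0.358] rot [-0.001 -0.004  0.001]
```

View pics/hov_scene.png

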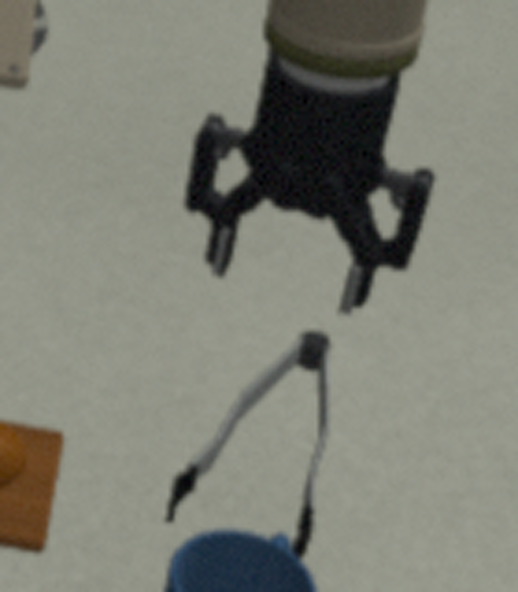

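View pics/hov_top.png

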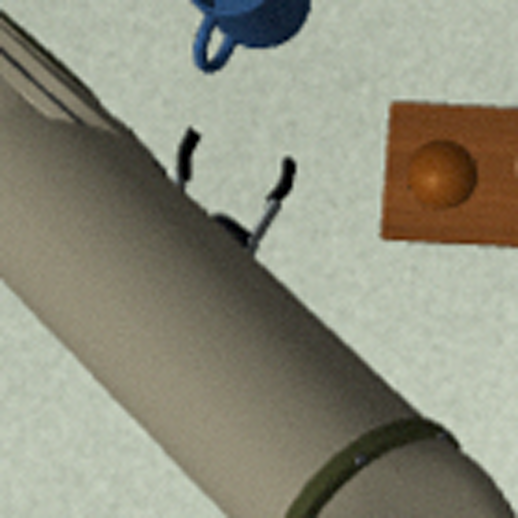

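```bash
python3 - <<'E'
from h import *
th=np.radians(162.3); ty=np.array([np.sin(th),-np.cos(th),0]);tz=np.array([-.0068,0,-1])
for dz in(-.002,.003,.008):
    c=np.array([.5504,.2833,.1337])+tz*dz
    print(dz,proj('scene',c),proj('scene',c+ty*.040),proj('scene',c-ty*.040))
for r in place_of('scene','tongs_grip')[:1]+place_of('scene','tongs')[:1]: print(r)
E
```

```text
-0.002 [415.90147826 216.47145699] [433.34851905 221.54474737] [398.93302343 211.53733094]
0.003 [415.51908254 218.15695329] [432.9165113  223.24109046] [398.59770205 213.21193407]
0.008 [415.1385941  219.83404275] [432.48668852 224.9288539 ] [398.26403034 214.87829871]
{'uv': [412.5, 257.6], 'p': 0.65}
{'uv': [409.7, 261.1], 'p': 0.83}
```

```bash
python3 - <<'E'
from ov import *
s=cv2.cvtColor(cv2.imread('pics/scene0.png'),cv2.COLOR_BGR2RGB)
A=[]
for i,P in enumerate([(0.557,0.296,-17.7),(0.557,0.298,-19.5)]):
    overlay('scene',s,P[0],P[1],np.radians(P[2]),0,'t.png',(370,220,450,300),5); A.append(cv2.imread('pics/t.png'))
cv2.imwrite('pics/ov2.png',np.hstack(A))
E
```

```text
(no output)
```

View pics/ov2.png

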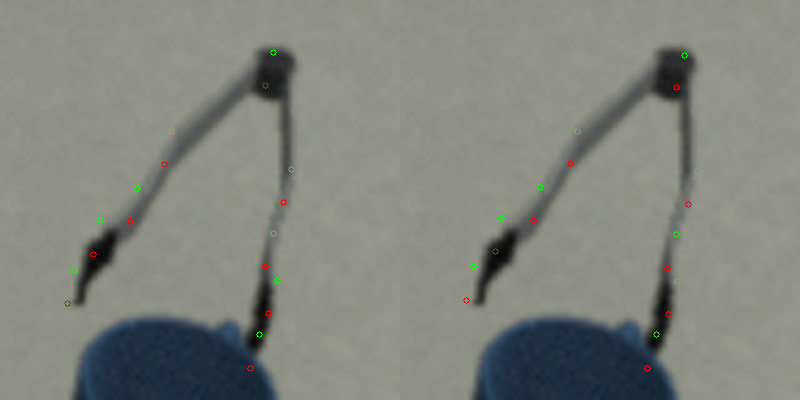

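```bash
python3 go.py 0.557 0.296 0.05 162
```

```text
t 4.95 pos [0.5552 0.2781 0.1396] toolx 161.93 tilt z [ 1.2e-03 -3.0e-04 -1.0e+00] F [-0.17  0.42 -1.03] gw 0.8468
q [ 0.07  0.52 -0.81  1.56  0.4   1.23  0.45]
offset [0.026 0.117 0.597] rot [ 0.     0.001 -0.001]
```

Call:
{"fn": "move_arm", "kwargs": {"steps": [{"offset": [0.026, 0.117, 0.1], "delta_rot": [0, 0, 0]}, {"offset": [0.026, 0.117, 0.3], "delta_rot": [0, 0, 0]}, {"offset": [0.026, 0.117, 0.5], "delta_rot": [0, 0, 0]}, {"offset": [0.026, 0.117, 0.6], "delta_rot": [0, 0, 0]}, {"offset": [0.026, 0.117, 0.6], "delta_rot": [0, 0, 0]}, {"offset": [0.026, 0.117, 0.6], "delta_rot": [0, 0, 0]}]}}

```text
clock: 5.45
position: [0.5566, 0.2963, 0.0497]
ee_rot: [0.157, 0.988, -0.0, 0.0]
ft_force: [0.2, 0.0, 0.9]
grip_width: 0.848
```

```bash
python3 go.py 0.557 0.296 0.010 162; python3 - <<'E'
from h import *
b=(350,170,470,300)
im=camera('scene')[b[1]:b[3],b[0]:b[2]]; save('scene','hov2.png',cv2.resize(im,None,fx=4.5,fy=4.5,interpolation=cv2.INTER_CUBIC))
E
```

```text
t 5.45 pos [0.5566 0.2963 0.0497] toolx 161.96 tilt z [ 4.e-04 -2.e-04 -1.e+00] F [0.19 0.   0.93] gw 0.8484
q [ 0.01  0.64 -0.76  1.61  0.48  1.1   0.37]
offset [-0.003 -0.001  0.265] rot [-0.  0. -0.]
```

View pics/hov2.png

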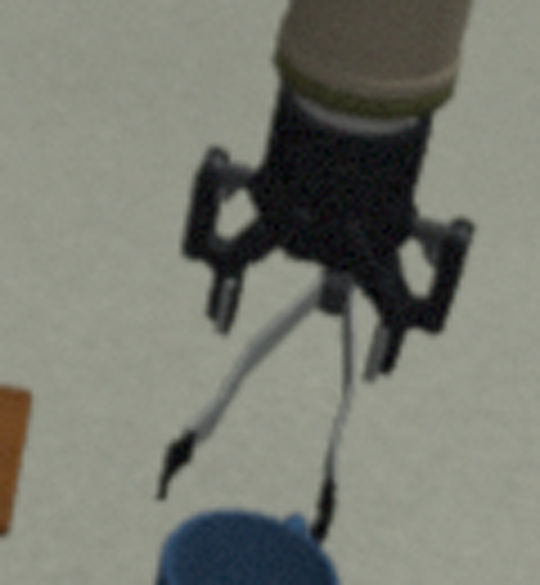

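The fingers, with tips at (220,325) and (378,375), straddle the tongs symmetrically. I'll descend.

Call:
{"fn": "move_arm", "kwargs": {"steps": [{"offset": [0, 0, 0.08], "delta_rot": [0, 0, 0]}, {"offset": [0, 0, 0.16], "delta_rot": [0, 0, 0]}, {"offset": [0, 0, 0.22], "delta_rot": [0, 0, 0]}, {"offset": [0, 0, 0.25], "delta_rot": [0, 0, 0]}, {"offset": [0, 0, 0.25], "delta_rot": [0, 0, 0]}]}}

```text
clock: 5.92
position: [0.5551, 0.2967, 0.0098]
ee_rot: [0.156, 0.988, -0.001, -0.001]
ft_force: [-0.7, 0.5, 0.1]
grip_width: 0.851
```

```bash
python3 go.py 0.557 0.296 0.007 162; python3 - <<'E'
from h import *
b=(350,170,470,300)
im=camera('scene')[b[1]:b[3],b[0]:b[2]]; save('scene','hov3.png',cv2.resize(im,None,fx=4.5,fy=4.5,interpolation=cv2.INTER_CUBIC))
E
```

```text
t 5.92 pos [0.5551 0.2967 0.0098] toolx 162.06 tilt z [-0.0019 -0.001  -1.    ] F [-0.7   0.54  0.09] gw 0.8515
q [-0.01  0.69 -0.74  1.63  0.52  1.04  0.35]
offset [-0.014 -0.     0.018] rot [-0.001 -0.001  0.001]
```

View pics/hov3.png

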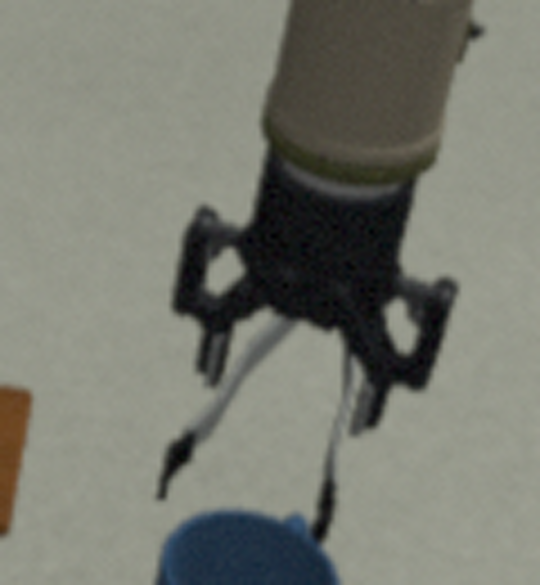

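Call:
{"fn": "move_arm", "kwargs": {"steps": [{"offset": [0, 0, 0], "delta_rot": [0, 0, 0]}, {"offset": [0, 0, 0], "delta_rot": [0, 0, 0]}, {"offset": [0, 0, 0], "delta_rot": [0, 0, 0]}, {"offset": [0, 0, 0], "delta_rot": [0, 0, 0]}, {"offset": [0, 0, 0], "delta_rot": [0, 0, 0]}, {"offset": [0, 0, 0], "delta_rot": [0, 0, 0]}], "hand": 0.39}}

```text
clock: 6.47
position: [0.5564, 0.2977, 0.0122]
ee_rot: [0.156, 0.988, 0.001, 0.001]
ft_force: [-0.3, 1.2, 6.2]
grip_width: 0.7
```

```bash
python3 go.py 0.557 0.296 0.007 162; python3 - <<'E'
from h import *
b=(350,170,470,300)
im=camera('scene')[b[1]:b[3],b[0]:b[2]]; save('scene','grip1.png',cv2.resize(im,None,fx=4.5,fy=4.5,interpolation=cv2.INTER_CUBIC))
E
```

```text
t 6.47 pos [0.5564 0.2977 0.0122] toolx 162.05 tilt z [ 1.5e-03  9.0e-04 -1.0e+00] F [-0.33  1.18  6.22] gw 0.6996
q [-0.01  0.68 -0.74  1.62  0.52  1.04  0.35]
offset [-0.008 -0.01   0.035] rot [0.001 0.001 0.001]
```

View pics/grip1.png

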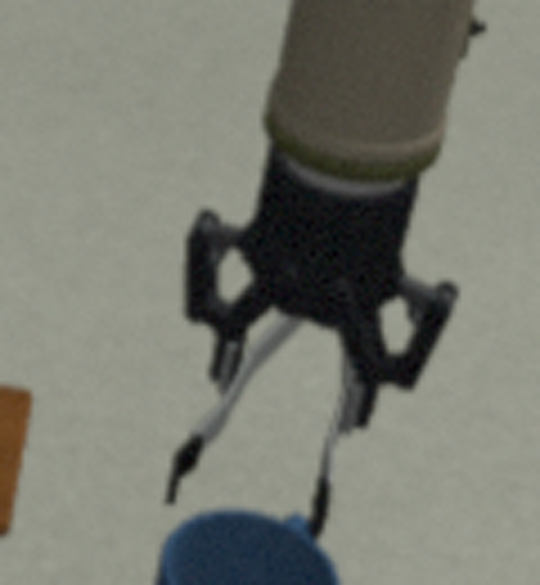

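Call:
{"fn": "move_arm", "kwargs": {"steps": [{"offset": [0, 0, -0.03], "delta_rot": [0, 0, 0]}, {"offset": [0, 0, -0.08], "delta_rot": [0, 0, 0]}, {"offset": [0, 0, -0.15], "delta_rot": [0, 0, 0]}, {"offset": [0, 0, -0.25], "delta_rot": [0, 0, 0]}, {"offset": [0, 0, -0.35], "delta_rot": [0, 0, 0]}, {"offset": [0, 0, -0.45], "delta_rot": [0, 0, 0]}, {"offset": [0, 0, -0.55], "delta_rot": [0, 0, 0]}, {"offset": [0, 0, -0.65], "delta_rot": [0, 0, 0]}, {"offset": [0, 0, -0.75], "delta_rot": [0, 0, 0]}, {"offset": [0, 0, -0.75], "delta_rot": [0, 0, 0]}, {"offset": [0, 0, -0.75], "delta_rot": [0, 0, 0]}]}}

```text
clock: 7.43
position: [0.5563, 0.2974, 0.1248]
ee_rot: [0.156, 0.988, 0.0, 0.001]
ft_force: [-0.9, -0.3, -1.6]
grip_width: 0.698
```

```bash
python3 go.py 0.557 0.296 0.125 162; python3 - <<'E'
from h import *
b=(350,140,470,270)
im=camera('scene')[b[1]:b[3],b[0]:b[2]]; save('scene','lift1.png',cv2.resize(im,None,fx=4.5,fy=4.5,interpolation=cv2.INTER_CUBIC))
E
```

```text
t 7.43 pos [0.5563 0.2974 0.1248] toolx 162.04 tilt z [ 1.7e-03  5.0e-04 -1.0e+00] F [-0.87 -0.29 -1.64] gw 0.6984
q [ 0.03  0.56 -0.81  1.55  0.42  1.22  0.41]
offset [-0.008 -0.007 -0.001] rot [0.001 0.001 0.   ]
```

View pics/lift1.png

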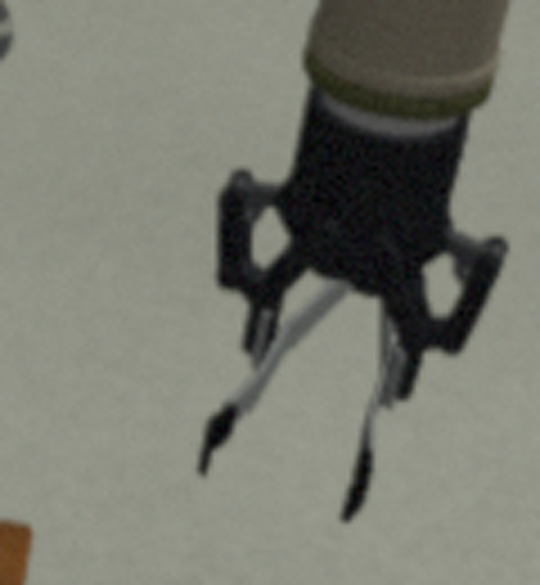

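```bash
python3 - <<'E'
from ov import *
s=camera('scene')
overlay('scene',s,0.5563,0.2974,np.radians(-18),.1126,'ov3.png',(370,170,470,270),6,59.3)
for k in('tongs_jaws','tongs_grip'):
    for r in place_of('scene',k)[:1]: print(k,r,at_z('scene',r['uv'],.1236))
c,si=np.cos(np.radians(-18)),np.sin(np.radians(-18))
print(proj('scene',[.5563+.075*c,.2974+.075*si,.1236]))
E
```

```text
tongs_jaws {'uv': [411.3, 245.3], 'p': 0.81} [0.64276065 0.26988697 0.1236    ]
tongs_grip {'uv': [420.5, 223.9], 'p': 0.85} [0.56097227 0.2950931  0.1236    ]
[412.92838201 241.14175641]
```

View pics/ov3.png

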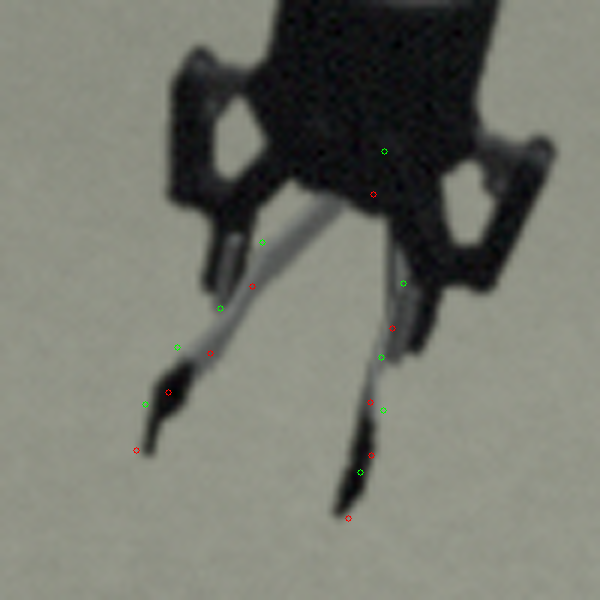

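```bash
python3 go.py 0.545 0.165 0.15 166
```

```text
t 7.63 pos [0.5554 0.2967 0.1228] toolx 162.05 tilt z [-1.4e-03 -9.0e-04 -1.0e+00] F [-0.31 -0.51 -0.79] gw 0.6958
q [ 0.03  0.56 -0.8   1.55  0.42  1.21  0.41]
offset [-0.205 -0.857 -0.181] rot [-0.001 -0.001 -0.044]
```

Call:
{"fn": "move_arm", "kwargs": {"steps": [{"offset": [0, 0, -0.08], "delta_rot": [0, 0, 0]}, {"offset": [-0.03, -0.1, -0.18], "delta_rot": [0, 0, 0]}, {"offset": [-0.06, -0.25, -0.18], "delta_rot": [0, 0, -0.01]}, {"offset": [-0.1, -0.4, -0.18], "delta_rot": [0, 0, -0.02]}, {"offset": [-0.14, -0.55, -0.18], "delta_rot": [0, 0, -0.03]}, {"offset": [-0.18, -0.7, -0.18], "delta_rot": [0, 0, -0.04]}, {"offset": [-0.2, -0.8, -0.18], "delta_rot": [0, 0, -0.04]}, {"offset": [-0.2, -0.86, -0.18], "delta_rot": [0, 0, -0.04]}, {"offset": [-0.2, -0.86, -0.18], "delta_rot": [0, 0, -0.04]}]}}

```text
clock: 8.38
position: [0.5446, 0.1632, 0.1511]
ee_rot: [0.126, 0.992, -0.001, 0.0]
ft_force: [0.2, -0.3, -0.9]
grip_width: 0.697
```

```bash
python3 go.py 0.536 0.039 0.15 170
```

```text
t 8.38 pos [0.5446 0.1632 0.1511] toolx 165.5 tilt z [ 0.     -0.0012 -1.    ] F [ 0.19 -0.31 -0.91] gw 0.6972
q [ 0.32  0.4  -0.85  1.69  0.32  1.2   0.71]
offset [-0.152 -0.816  0.008] rot [-0.001  0.    -0.05 ]
```

Call:
{"fn": "move_arm", "kwargs": {"steps": [{"offset": [-0.02, -0.1, 0], "delta_rot": [0, 0, -0.01]}, {"offset": [-0.05, -0.25, 0], "delta_rot": [0, 0, -0.02]}, {"offset": [-0.08, -0.4, 0], "delta_rot": [0, 0, -0.03]}, {"offset": [-0.11, -0.55, 0], "delta_rot": [0, 0, -0.04]}, {"offset": [-0.13, -0.68, 0], "delta_rot": [0, 0, -0.05]}, {"offset": [-0.15, -0.77, 0], "delta_rot": [0, 0, -0.05]}, {"offset": [-0.15, -0.82, 0], "delta_rot": [0, 0, -0.05]}, {"offset": [-0.15, -0.82, 0], "delta_rot": [0, 0, -0.05]}, {"offset": [-0.15, -0.82, 0], "delta_rot": [0, 0, -0.05]}, {"offset": [-0.15, -0.82, 0], "delta_rot": [0, 0, -0.05]}]}}

```text
clock: 9.22
position: [0.5359, 0.0423, 0.151]
ee_rot: [0.085, 0.996, 0.0, 0.0]
ft_force: [0.3, 0.3, 0.0]
grip_width: 0.7
```

```bash
python3 go.py 0.536 0.039 0.15 170; python3 - <<'E'
from ov import *
s=camera('scene')
o=manip.get_obs()['position']
overlay('scene',s,o[0],o[1],np.radians(-10.5),o[2]-.0122,'ov4.png',(250,170,380,270),6,59.3)
t=camera('top'); save('top','egg_t.png',cv2.resize(t[80:200,140:290],None,fx=5,fy=5,interpolation=cv2.INTER_CUBIC))
print(proj('scene',[.6098,.026,.071]))
E
```

```text
t 9.22 pos [0.5359 0.0423 0.151 ] toolx 170.26 tilt z [ 3.e-04  7.e-04 -1.e+00] F [0.33 0.31 0.02] gw 0.6996
q [ 0.56  0.32 -0.84  1.77  0.26  1.17  1.04]
offset [-0.004 -0.022  0.007] rot [0.    0.    0.003]
[301.76531052 240.40713118]
```

View pics/ov4.png

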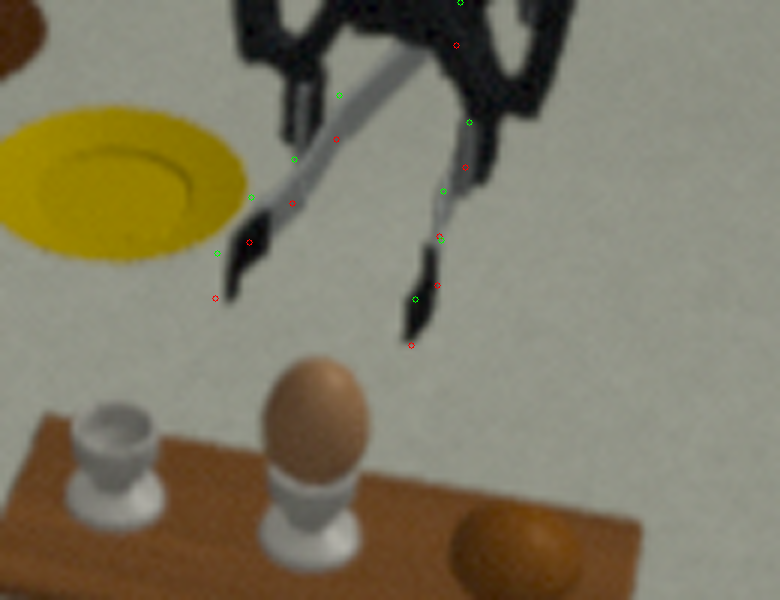

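View pics/egg_t.png

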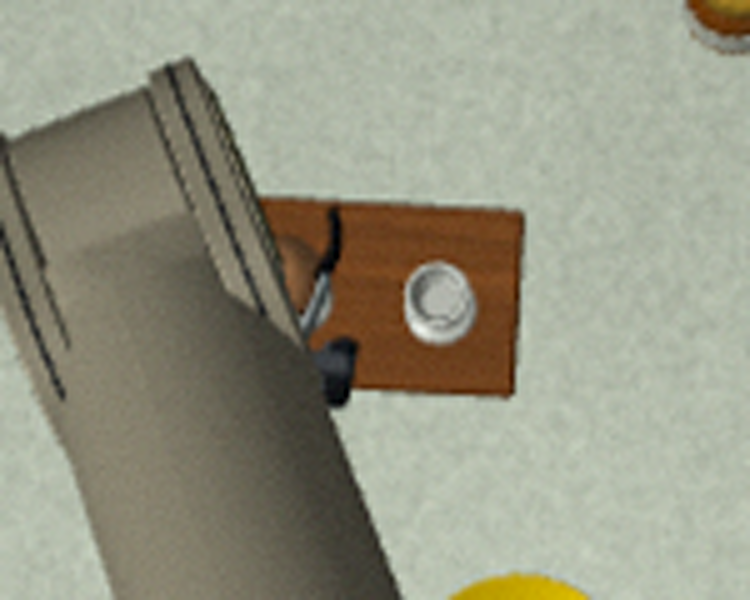

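Call:
{"fn": "move_arm", "kwargs": {"steps": [{"offset": [0, 0, 0], "delta_rot": [0, 0, 0]}, {"offset": [0, 0, 0], "delta_rot": [0, 0, 0]}, {"offset": [0, 0, 0], "delta_rot": [0, 0, 0]}]}}

```text
clock: 9.57
position: [0.5359, 0.0408, 0.1508]
ee_rot: [0.086, 0.996, 0.0, 0.0]
ft_force: [0.6, -0.7, -0.9]
grip_width: 0.696
```

```bash
python3 go.py 0.536 0.0385 0.110 170
```

```text
t 9.57 pos [0.5359 0.0408 0.1508] toolx 170.17 tilt z [ 0.e+00  1.e-04 -1.e+00] F [ 0.56 -0.68 -0.89] gw 0.6963
q [ 0.56  0.32 -0.84  1.77  0.26  1.17  1.04]
offset [-0.003 -0.015  0.272] rot [0.    0.    0.002]
```

Call:
{"fn": "move_arm", "kwargs": {"steps": [{"offset": [0, -0.015, 0.05], "delta_rot": [0, 0, 0]}, {"offset": [0, -0.015, 0.1], "delta_rot": [0, 0, 0]}, {"offset": [0, -0.015, 0.15], "delta_rot": [0, 0, 0]}, {"offset": [0, -0.015, 0.2], "delta_rot": [0, 0, 0]}, {"offset": [0, -0.015, 0.25], "delta_rot": [0, 0, 0]}, {"offset": [0, -0.015, 0.28], "delta_rot": [0, 0, 0]}, {"offset": [0, -0.015, 0.28], "delta_rot": [0, 0, 0]}, {"offset": [0, -0.015, 0.28], "delta_rot": [0, 0, 0]}]}}

```text
clock: 10.23
position: [0.5354, 0.0383, 0.1086]
ee_rot: [0.086, 0.996, 0.0, -0.0]
ft_force: [-0.7, 0.3, -0.3]
grip_width: 0.698
```

```bash
python3 go.py 0.536 0.0385 0.0725 170; python3 - <<'E'
from ov import *
s=camera('scene')
o=manip.get_obs()['position']
overlay('scene',s,o[0],o[1],np.radians(-9.8),o[2]-.0122,'ov5.png',(250,180,380,280),6,59.3)
E
```

```text
t 10.23 pos [0.5354 0.0383 0.1086] toolx 170.16 tilt z [-5.e-04  1.e-04 -1.e+00] F [-0.71  0.28 -0.31] gw 0.6976
q [ 0.54  0.37 -0.82  1.81  0.3   1.09  1.01]
offset [-0.004  0.002  0.24 ] rot [ 0.    -0.     0.002]
```

View pics/ov5.png

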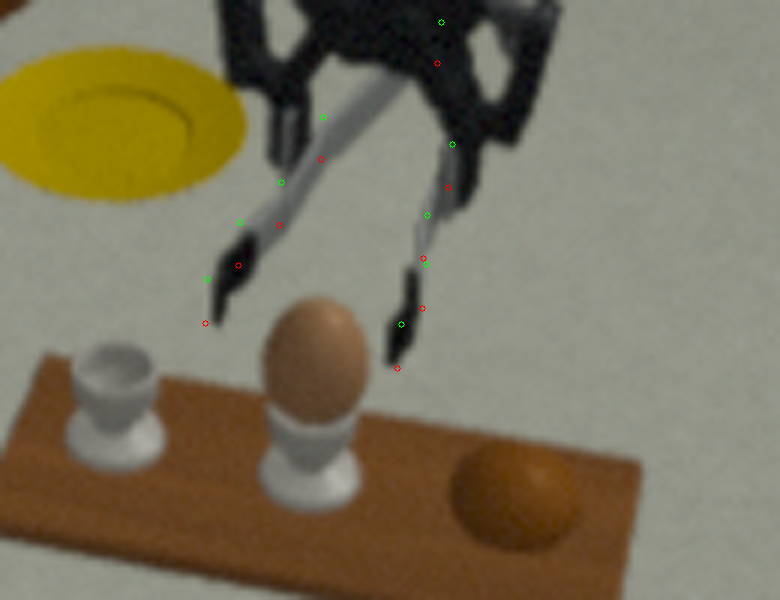

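Call:
{"fn": "move_arm", "kwargs": {"steps": [{"offset": [-0.003, 0.005, 0.03], "delta_rot": [0, 0, 0]}, {"offset": [-0.003, 0.005, 0.07], "delta_rot": [0, 0, 0]}, {"offset": [-0.003, 0.005, 0.11], "delta_rot": [0, 0, 0]}, {"offset": [-0.003, 0.005, 0.15], "delta_rot": [0, 0, 0]}, {"offset": [-0.003, 0.005, 0.19], "delta_rot": [0, 0, 0]}, {"offset": [-0.003, 0.005, 0.22], "delta_rot": [0, 0, 0]}, {"offset": [-0.003, 0.005, 0.24], "delta_rot": [0, 0, 0]}, {"offset": [-0.003, 0.005, 0.24], "delta_rot": [0, 0, 0]}, {"offset": [-0.003, 0.005, 0.24], "delta_rot": [0, 0, 0]}, {"offset": [-0.003, 0.005, 0.24], "delta_rot": [0, 0, 0]}]}}

```text
clock: 11.12
position: [0.5363, 0.039, 0.0731]
ee_rot: [0.086, 0.996, 0.0, 0.0]
ft_force: [0.0, 0.6, -0.8]
grip_width: 0.694
```

```bash
python3 go.py 0.536 0.0390 0.0725 170; python3 - <<'E'
from ov import *
s=camera('scene')
o=manip.get_obs()['position']
print(proj('scene',[o[0]+.0739,o[1]-.0127,o[2]-.0012]),place_of('scene','egg_waist')[:1],place_of('scene','tongs_jaws')[:1])
save('scene','egg1.png',cv2.resize(s[180:280,250:380],None,fx=6,fy=6,interpolation=cv2.INTER_CUBIC))
E
```

```text
t 11.12 pos [0.5363 0.039  0.0731] toolx 170.15 tilt z [ 5.e-04 -0.e+00 -1.e+00] F [ 0.03  0.55 -0.81] gw 0.6936
q [ 0.52  0.42 -0.8   1.84  0.35  1.03  0.98]
offset [ 0.002 -0.     0.004] rot [0.    0.    0.002]
[301.86113421 240.23850263] [{'uv': [304.8, 240.6], 'p': 0.61}] [{'uv': [300.9, 245.0], 'p': 0.78}]
```

View pics/egg1.png

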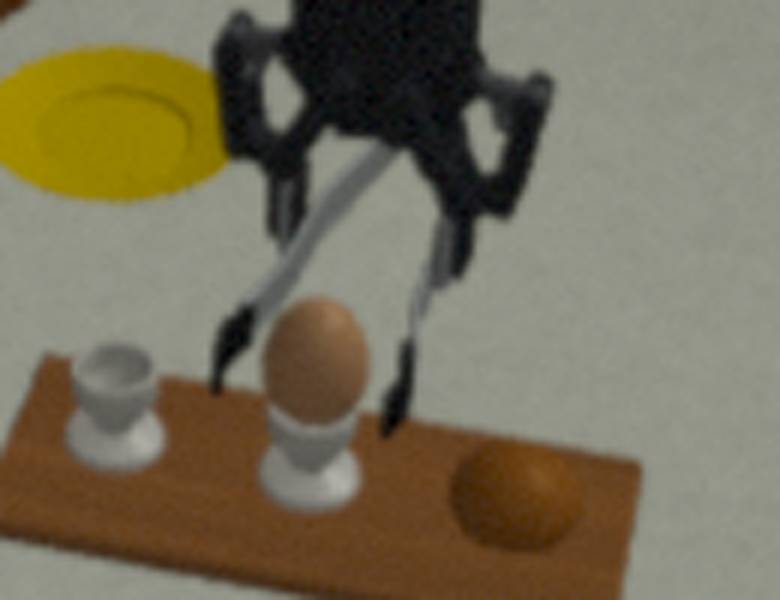

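Call:
{"fn": "move_arm", "kwargs": {"steps": [{"offset": [0, 0, -0.01], "delta_rot": [0, 0, 0]}, {"offset": [0, 0, -0.015], "delta_rot": [0, 0, 0]}, {"offset": [0, 0, -0.015], "delta_rot": [0, 0, 0]}, {"offset": [0, 0, -0.015], "delta_rot": [0, 0, 0]}], "hand": 0.15, "squeeze": 20}}

```text
clock: 11.6
position: [0.5362, 0.0389, 0.0752]
ee_rot: [0.086, 0.996, -0.0, 0.0]
ft_force: [-0.1, 0.1, -0.6]
grip_width: 0.577
```

```bash
python3 go.py 0.536 0.0390 0.0725 170; python3 - <<'E'
from ov import *
s=camera('scene')
save('scene','egg2.png',cv2.resize(s[180:280,250:380],None,fx=6,fy=6,interpolation=cv2.INTER_CUBIC))
E
```

```text
t 11.6 pos [0.5362 0.0389 0.0752] toolx 170.14 tilt z [ 3.e-04 -1.e-04 -1.e+00] F [-0.14  0.11 -0.56] gw 0.577
q [ 0.52  0.42 -0.8   1.84  0.34  1.03  0.98]
offset [0.001 0.001 0.018] rot [-0.     0.     0.002]
```

View pics/egg2.png

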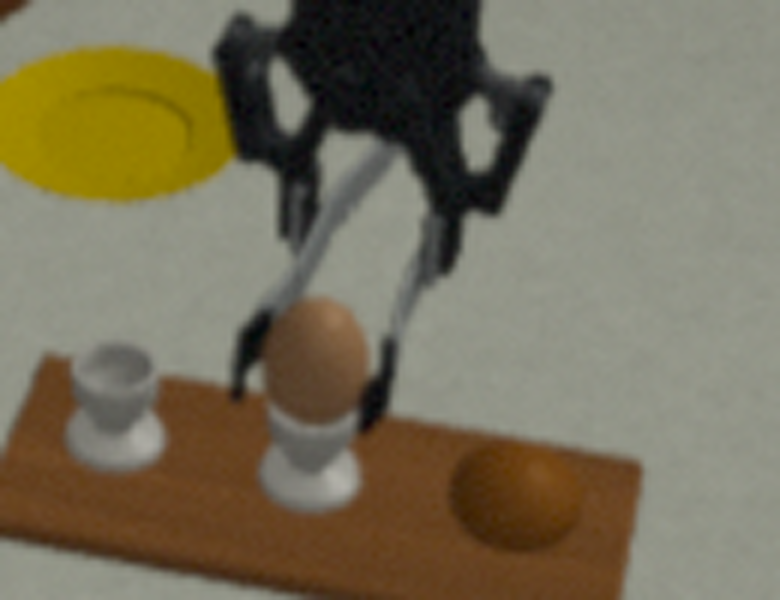

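Call:
{"fn": "move_arm", "kwargs": {"steps": [{"offset": [0, 0, 0], "delta_rot": [0, 0, 0]}, {"offset": [0, 0, 0], "delta_rot": [0, 0, 0]}, {"offset": [0, 0, 0], "delta_rot": [0, 0, 0]}], "hand": 0.07}}

```text
clock: 11.9
position: [0.5361, 0.0389, 0.075]
ee_rot: [0.086, 0.996, -0.0, -0.0]
ft_force: [0.7, 0.2, -0.7]
grip_width: 0.537
```

Call:
{"fn": "move_arm", "kwargs": {"steps": [{"offset": [0, 0, 0], "delta_rot": [0, 0, 0]}, {"offset": [0, 0, 0], "delta_rot": [0, 0, 0]}, {"offset": [0, 0, 0], "delta_rot": [0, 0, 0]}], "hand": 0.02}}

```text
clock: 12.15
position: [0.5361, 0.0389, 0.0751]
ee_rot: [0.086, 0.996, -0.0, 0.0]
ft_force: [1.2, 0.5, -0.2]
grip_width: 0.517
```

Call:
{"fn": "move_arm", "kwargs": {"steps": [{"offset": [0, 0, 0], "delta_rot": [0, 0, 0]}, {"offset": [0, 0, 0], "delta_rot": [0, 0, 0]}, {"offset": [0, 0, 0], "delta_rot": [0, 0, 0]}, {"offset": [0, 0, 0], "delta_rot": [0, 0, 0]}], "hand": -0.05}}

```text
clock: 12.48
position: [0.5361, 0.0389, 0.075]
ee_rot: [0.086, 0.996, -0.0, 0.0]
ft_force: [0.2, 0.6, -0.5]
grip_width: 0.518
```

```bash
python3 go.py 0.536 0.0390 0.0725 170; python3 - <<'E'
from ov import *
s=camera('scene')
save('scene','egg3.png',cv2.resize(s[180:280,250:380],None,fx=6,fy=6,interpolation=cv2.INTER_CUBIC))
E
```

```text
t 12.48 pos [0.5361 0.0389 0.075 ] toolx 170.15 tilt z [ 0.e+00 -1.e-04 -1.e+00] F [ 0.16  0.57 -0.45] gw 0.5177
q [ 0.52  0.42 -0.8   1.84  0.34  1.03  0.98]
offset [0.001 0.001 0.017] rot [-0.     0.     0.002]
```

View pics/egg3.png

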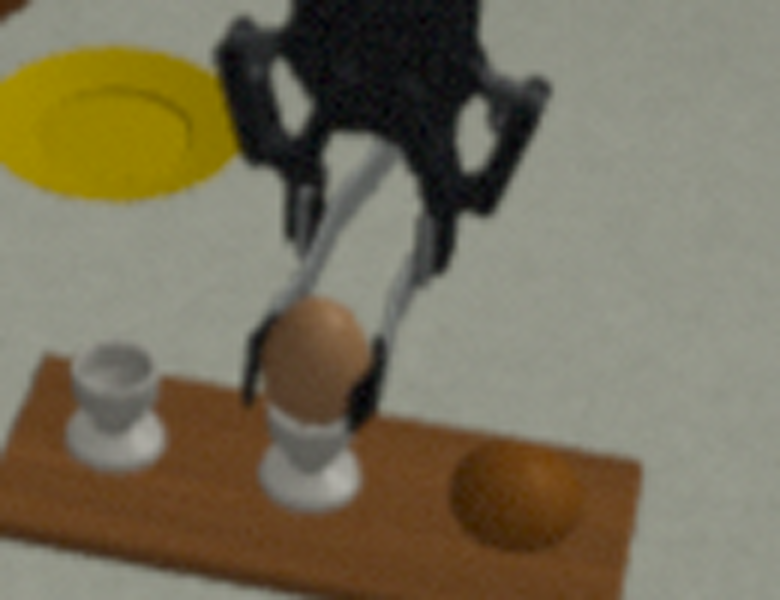

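The grip stalls at 0.518, which is 44 mm, so the jaws are on the egg. I'll lift slowly.

Call:
{"fn": "move_arm", "kwargs": {"steps": [{"offset": [0, 0, 0], "delta_rot": [0, 0, 0]}, {"offset": [0, 0, 0], "delta_rot": [0, 0, 0]}, {"offset": [0, 0, 0], "delta_rot": [0, 0, 0]}, {"offset": [0, 0, -0.02], "delta_rot": [0, 0, 0]}, {"offset": [0, 0, -0.05], "delta_rot": [0, 0, 0]}, {"offset": [0, 0, -0.09], "delta_rot": [0, 0, 0]}, {"offset": [0, 0, -0.13], "delta_rot": [0, 0, 0]}, {"offset": [0, 0, -0.17], "delta_rot": [0, 0, 0]}, {"offset": [0, 0, -0.21], "delta_rot": [0, 0, 0]}, {"offset": [0, 0, -0.25], "delta_rot": [0, 0, 0]}, {"offset": [0, 0, -0.29], "delta_rot": [0, 0, 0]}, {"offset": [0, 0, -0.32], "delta_rot": [0, 0, 0]}, {"offset": [0, 0, -0.34], "delta_rot": [0, 0, 0]}, {"offset": [0, 0, -0.34], "delta_rot": [0, 0, 0]}, {"offset": [0, 0, -0.34], "delta_rot": [0, 0, 0]}], "hand": -0.4, "squeeze": 20}}

```text
clock: 13.78
position: [0.5361, 0.0388, 0.126]
ee_rot: [0.086, 0.996, -0.0, 0.0]
ft_force: [-1.0, -0.8, -0.7]
grip_width: 0.514
```

```bash
python3 go.py 0.536 0.0390 0.16 170; python3 - <<'E'
from ov import *
s=camera('scene')
save('scene','egg4.png',cv2.resize(s[160:280,240:380],None,fx=5.5,fy=4.9,interpolation=cv2.INTER_CUBIC))
E
```

```text
t 13.78 pos [0.5361 0.0388 0.126 ] toolx 170.14 tilt z [ 1.e-04 -2.e-04 -1.e+00] F [-1.03 -0.8  -0.74] gw 0.5136
q [ 0.55  0.35 -0.83  1.8   0.28  1.12  1.03]
offset [ 0.001  0.001 -0.226] rot [-0.     0.     0.002]
```

View pics/egg4.png

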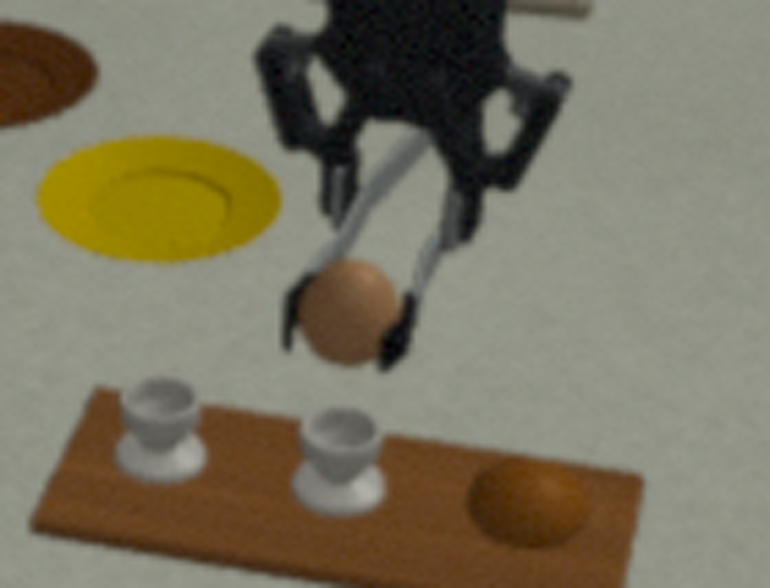

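```bash
python3 go.py 0.49 -0.067 0.165 160
```

```text
t 13.83 pos [0.5359 0.0388 0.1258] toolx 170.14 tilt z [-3.e-04 -1.e-04 -1.e+00] F [ 0.51 -0.02 -1.8 ] gw 0.5131
q [ 0.55  0.35 -0.83  1.8   0.28  1.12  1.03]
offset [ 0.181 -0.748 -0.261] rot [-0.    -0.     0.113]
```

Call:
{"fn": "move_arm", "kwargs": {"steps": [{"offset": [0, 0, -0.03], "delta_rot": [0, 0, 0]}, {"offset": [0, 0, -0.09], "delta_rot": [0, 0, 0]}, {"offset": [0, 0, -0.16], "delta_rot": [0, 0, 0]}, {"offset": [0.01, -0.02, -0.22], "delta_rot": [0, 0, 0]}, {"offset": [0.02, -0.06, -0.26], "delta_rot": [0, 0, 0.01]}, {"offset": [0.03, -0.12, -0.26], "delta_rot": [0, 0, 0.02]}, {"offset": [0.05, -0.2, -0.26], "delta_rot": [0, 0, 0.03]}, {"offset": [0.07, -0.28, -0.26], "delta_rot": [0, 0, 0.04]}, {"offset": [0.09, -0.36, -0.26], "delta_rot": [0, 0, 0.05]}, {"offset": [0.11, -0.44, -0.26], "delta_rot": [0, 0, 0.06]}, {"offset": [0.13, -0.52, -0.26], "delta_rot": [0, 0, 0.07]}, {"offset": [0.15, -0.6, -0.26], "delta_rot": [0, 0, 0.08]}, {"offset": [0.16, -0.66, -0.26], "delta_rot": [0, 0, 0.09]}, {"offset": [0.17, -0.71, -0.26], "delta_rot": [0, 0, 0.1]}, {"offset": [0.18, -0.74, -0.26], "delta_rot": [0, 0, 0.11]}, {"offset": [0.18, -0.75, -0.26], "delta_rot": [0, 0, 0.11]}, {"offset": [0.18, -0.75, -0.26], "delta_rot": [0, 0, 0.11]}]}}

```text
clock: 15.25
position: [0.4902, -0.0675, 0.1651]
ee_rot: [0.172, 0.985, 0.0, 0.0]
ft_force: [0.0, 0.5, -1.7]
grip_width: 0.515
```

```bash
python3 go.py 0.45 -0.157 0.165 147
```

```text
t 15.25 pos [ 0.4902 -0.0675  0.1651] toolx 160.23 tilt z [ 1.e-04 -0.e+00 -1.e+00] F [ 0.01  0.55 -1.73] gw 0.5149
q [ 0.77  0.18 -0.78  1.86  0.14  1.16  1.16]
offset [ 0.051 -0.653  0.001] rot [0.    0.    0.147]
```

Call:
{"fn": "move_arm", "kwargs": {"steps": [{"offset": [0, -0.02, 0], "delta_rot": [0, 0, 0.01]}, {"offset": [0, -0.06, 0], "delta_rot": [0, 0, 0.02]}, {"offset": [0.01, -0.12, 0], "delta_rot": [0, 0, 0.03]}, {"offset": [0.01, -0.2, 0], "delta_rot": [0, 0, 0.04]}, {"offset": [0.02, -0.28, 0], "delta_rot": [0, 0, 0.055]}, {"offset": [0.03, -0.36, 0], "delta_rot": [0, 0, 0.07]}, {"offset": [0.03, -0.44, 0], "delta_rot": [0, 0, 0.085]}, {"offset": [0.04, -0.51, 0], "delta_rot": [0, 0, 0.1]}, {"offset": [0.05, -0.57, 0], "delta_rot": [0, 0, 0.115]}, {"offset": [0.05, -0.62, 0], "delta_rot": [0, 0, 0.13]}, {"offset": [0.05, -0.65, 0], "delta_rot": [0, 0, 0.145]}, {"offset": [0.05, -0.65, 0], "delta_rot": [0, 0, 0.15]}, {"offset": [0.05, -0.65, 0], "delta_rot": [0, 0, 0.15]}]}}

```text
clock: 16.33
position: [0.4503, -0.1564, 0.1651]
ee_rot: [0.286, 0.958, 0.0, 0.0]
ft_force: [0.1, 0.0, -2.2]
grip_width: 0.516
```

```bash
python3 go.py 0.4135 -0.244 0.165 135; python3 -c "
from h import *
save('scene','mid.png',cv2.resize(camera('scene')[100:300,130:380],None,fx=3,fy=3))"
```

```text
t 16.33 pos [ 0.4503 -0.1564  0.1651] toolx 146.71 tilt z [ 2.e-04  1.e-04 -1.e+00] F [ 0.12  0.04 -2.15] gw 0.5159
q [ 0.9   0.12 -0.69  1.91  0.08  1.15  1.17]
offset [-0.115 -0.623  0.   ] rot [0.   0.   0.13]
```

View pics/mid.png

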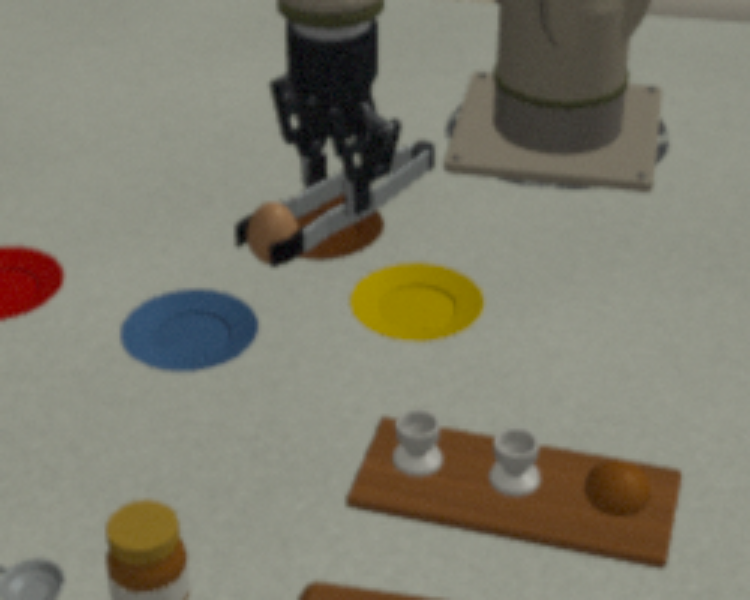

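The egg sits securely between the jaws at (273,232), the cups and bun are in place, and the blue saucer is at (190,328). I'll continue to the saucer.

Call:
{"fn": "move_arm", "kwargs": {"steps": [{"offset": [0, -0.02, 0], "delta_rot": [0, 0, 0.01]}, {"offset": [-0.01, -0.06, 0], "delta_rot": [0, 0, 0.02]}, {"offset": [-0.02, -0.12, 0], "delta_rot": [0, 0, 0.03]}, {"offset": [-0.03, -0.2, 0], "delta_rot": [0, 0, 0.04]}, {"offset": [-0.05, -0.28, 0], "delta_rot": [0, 0, 0.055]}, {"offset": [-0.07, -0.36, 0], "delta_rot": [0, 0, 0.07]}, {"offset": [-0.08, -0.44, 0], "delta_rot": [0, 0, 0.085]}, {"offset": [-0.09, -0.5, 0], "delta_rot": [0, 0, 0.1]}, {"offset": [-0.1, -0.55, 0], "delta_rot": [0, 0, 0.11]}, {"offset": [-0.11, -0.59, 0], "delta_rot": [0, 0, 0.12]}, {"offset": [-0.115, -0.62, 0], "delta_rot": [0, 0, 0.13]}, {"offset": [-0.115, -0.62, 0], "delta_rot": [0, 0, 0.13]}, {"offset": [-0.115, -0.62, 0], "delta_rot": [0, 0, 0.13]}, {"offset": [-0.115, -0.62, 0], "delta_rot": [0, 0, 0.13]}, {"offset": [-0.115, -0.62, 0], "delta_rot": [0, 0, 0.13]}]}}

```text
clock: 17.63
position: [0.4139, -0.2433, 0.1651]
ee_rot: [0.382, 0.924, 0.0, 0.0]
ft_force: [-1.0, -0.2, -1.6]
grip_width: 0.517
```

```bash
python3 go.py 0.4135 -0.244 0.165 135; python3 -c "
from h import *
for n in ('scene','top'):
    save(n,'end_%s.png'%n,cv2.resize(camera(n),(800,600)))
    for k,z in (('egg_waist',.163),('tongs_jaws',.163),('saucer',0),('egg_cup',.012),('empty_cup',.012),('bun',.012)):
        for r in place_of(n,k)[:1]: print(n,k,r,at_z(n,r['uv'],z).round(3))"
```

```text
t 17.63 pos [ 0.4139 -0.2433  0.1651] toolx 135.11 tilt z [ 1.e-04  0.e+00 -1.e+00] F [-0.96 -0.18 -1.63] gw 0.5173
q [ 1.    0.11 -0.6   1.9   0.07  1.15  1.17]
offset [-0.002 -0.005  0.001] rot [0.    0.    0.001]
scene egg_waist {'uv': [192.0, 166.5], 'p': 0.6} [ 0.477 -0.282  0.163]
scene tongs_jaws {'uv': [188.1, 166.2], 'p': 0.84} [ 0.478 -0.293  0.163]
scene saucer {'uv': [264.8, 204.8], 'p': 0.95} [ 0.389 -0.105  0.   ]
scene egg_cup {'uv': [299.8, 259.5], 'p': 0.59} [0.613 0.024 0.012]
scene empty_cup {'uv': [269.4, 255.4], 'p': 0.8} [ 0.612 -0.052  0.012]
scene bun {'uv': [336.0, 261.5], 'p': 0.69} [0.603 0.112 0.012]
top saucer {'uv': [384.4, 195.5], 'p': 0.87} [ 0.434 -0.502  0.   ]
top egg_cup {'uv': [197.4, 139.3], 'p': 0.69} [0.608 0.03  0.012]
top empty_cup {'uv': [228.5, 136.1], 'p': 0.54} [ 0.616 -0.06   0.012]
top bun {'uv': [168.4, 139.2], 'p': 0.62} [0.611 0.113 0.012]
```

View pics/end_scene.png

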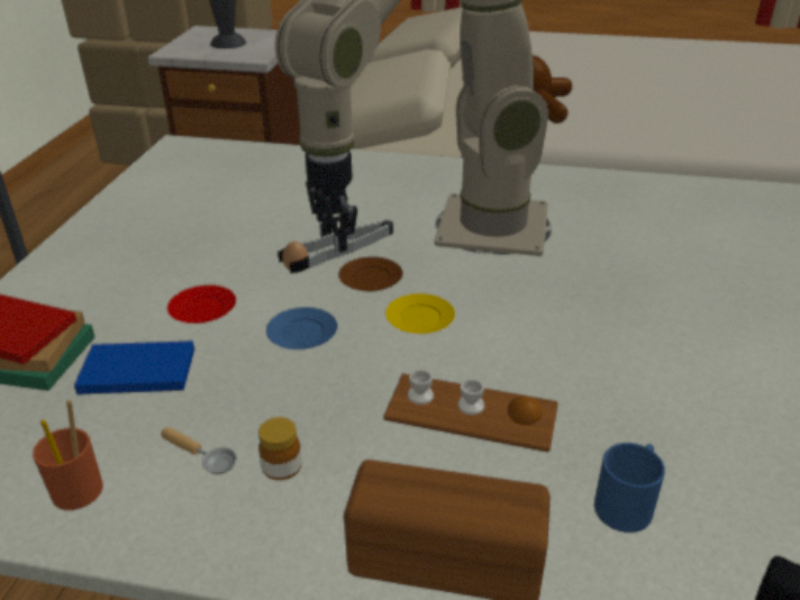

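View pics/end_top.png

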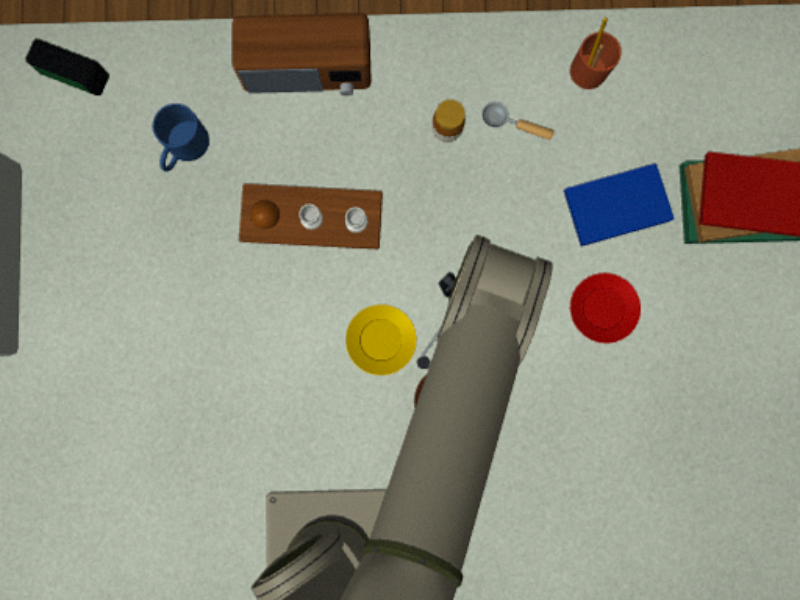

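Call:
{"fn": "move_arm", "kwargs": {"steps": [{"offset": [0, 0, 0], "delta_rot": [0, 0, 0]}, {"offset": [0, 0, 0], "delta_rot": [0, 0, 0]}, {"offset": [0, 0, 0], "delta_rot": [0, 0, 0]}, {"offset": [0, 0, 0], "delta_rot": [0, 0, 0]}, {"offset": [0, 0, 0], "delta_rot": [0, 0, 0]}, {"offset": [0, 0, 0], "delta_rot": [0, 0, 0]}]}}

```text
clock: 18.83
position: [0.4136, -0.2438, 0.1651]
ee_rot: [0.382, 0.924, -0.0, 0.0]
ft_force: [0.4, -0.3, -1.4]
grip_width: 0.518
```

```bash
python3 -c "
from h import *
save('scene','fin.png',cv2.resize(camera('scene')[120:230,150:270],None,fx=5,fy=5,interpolation=cv2.INTER_CUBIC))
m=trace('scene','egg')[0]; ys,xs=np.nonzero(m['mask']); print(m['p'],m['extent'],at_z('scene',(xs.mean(),ys.mean()),.165), proj('scene',[.4669,-.2966,.164]))"
```

```text
0.58 [293.8, 240.5, 307.5, 266.3] [0.76105783 0.03897269 0.165     ] [187.91180748 163.54920889]
```

View pics/fin.png

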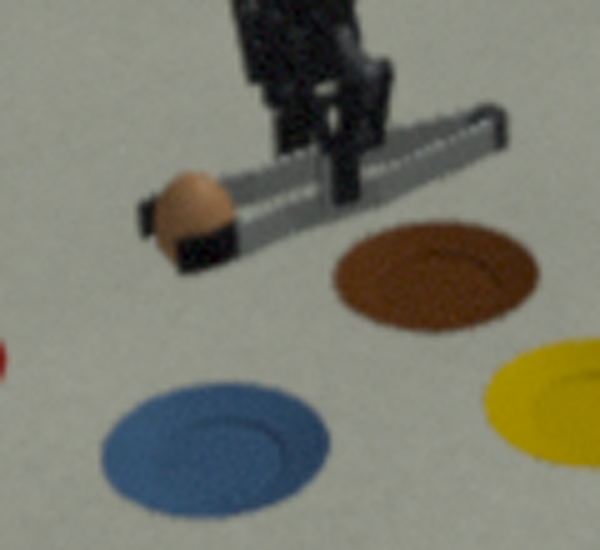

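The egg's centre shows at (189,164) in the full picture. The predicted spot, 0.164 m above the saucer's middle, is (188,163.5), so they agree within a few millimetres.

```bash
python3 -c "
from workcell import manip
print(manip.hand_in())"
```

```text
the job is handed in; nothing more can be done
None
```

I picked up the tongs, closed them on the egg's waist with a 20 N grip (about 7 N per jaw, going by your figures), and lifted the egg out of its cup. I carried it over the blue saucer and handed in at about 19 s, still holding it. No verdict was reported.

**Last checks that agreed:**
- **Egg position:** in the scene picture the egg was within about 1.5 px (a few mm) of where it should be over the saucer's middle. From the arm pose, its waist is about 16 cm above the desk.
- **Hold:** the arm was still, and the gripper opening stayed steady at 0.518 (44 mm), the width expected with the jaws on the egg.
- **Surroundings:** both cups and the bun still stood in place on the board, and the saucer was in place in the scene picture.

**Checks that failed or disagreed:**
- **Network reports at the end:** the egg trace in the last picture picked out the empty egg cup instead. Neither camera's best saucer report was the blue one, and the network's egg-waist position was about 15–18 mm from the position I calculated. I relied on the picture itself and the arm pose.
- **Tongs position at the start:** the two cameras disagreed by about 4–6 mm, so I used the scene camera, which matched the fingertips.
- **Top view at the end:** the arm hid the egg and the blue saucer.

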